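# Zero the torque tester and hold the screwdriver ready over its socket

### The job

Get the blue torque tester ready for the next check: first turn the knob of its peak pointer anticlockwise, back to the zero stop. Then draw the orange-handled screwdriver out of its sloping stand, turn it upright with the tip down, and hold it still with the tip about 3 cm straight above the middle of the tester's round steel socket, touching nothing with it. Finish while still holding it there, and leave everything else as it is.

Things in the scene. Friction and masses are not known exactly. Their poses are not given: they have to be found in the camera images.
- tester: Blue torque tester, a box 120 x 210 mm and 50 mm high, fixed to the bench. Origin: centre of its underside; x runs across its short side, away from the robot at yaw 0, y along its long side to the left, z up. On its top a white dial (centre at y = +50 mm, diameter 94 mm, face at z = 53 mm) and a steel socket (centre at y = -55 mm, outer diameter 36 mm, mouth at z = 66 mm). Tester and stand may change sides.
- peak_knob (a joint): Turn of the peak pointer's knob, rad: 0 is the zero stop, where the red pointer points at the tester's far left (45 degrees from its x towards its y); it grows clockwise seen from above, to 2.6. It starts between 0.6 and 1.4, turns with light friction (0.04 N m) and stays where it is left.
- knob_grip (a point): Point on the knob's upright turning axis, at the height to grip (80 mm above the bench). It turns with the knob: x along the grip bar towards the red pointer, z up. The black grip bar is 38 mm long (x), 10 mm wide (y), its flat sides run from 58 to 91 mm above the bench; below it a round foot of 30 mm diameter and the dial.
- socket_mouth (a point): Centre of the mouth of the tester's steel socket (hole 13 to 16 mm wide), 66 mm above the bench; z up. The tip of the screwdriver must finish above this point.
- stand: Dark steel driver stand, fixed to the bench: base 130 x 90 x 12 mm and a sloping tube whose axis leans 32 degrees from vertical, its mouth leaning to the stand's -x (at the yaws that occur, 1.1 to 1.9, towards the right as the robot sees it). Origin: under the tube, on the bench; z up.
- stand_mouth (a point): Centre of the tube's mouth, 98 mm above the bench. The tube is 78 mm deep with a hole of 9 mm; its rim is 33 mm in outer diameter.
- driver: Screwdriver with an orange handle, 181 mm long, loose, about 90 g. It starts with its 80 mm blade (6 mm thick) in the stand's tube and its handle (100 mm long, 28 mm thick) resting on the tube's mouth, leaning a little more than the tube (about 34 degrees from vertical). Its y axis runs along it from the tip to the handle's end; the origin is 14 mm beside the axis. It is free to be pulled out along its y.
- driver_grip (a point): Point on the screwdriver's axis in its handle, 45 mm from the handle's end and 135 mm from the tip; y along the axis towards the handle's end. A good place to grip.
- driver_tip (a point): Tip of the screwdriver's blade, on its axis; y along the axis towards the handle's end.
- sanding_block: Brown sanding block, 66 x 110 x 31 mm, a bystander at the right; origin under its centre.
- white_timer: White box with a round dial, 68 x 120 x 47 mm, a bystander at the right; origin under its centre.
- pale_box: Pale blue box, 70 x 126 x 74 mm, a bystander at the back; origin under its centre.
- spray_can: Red spray can with an orange cap, diameter 58 mm, 222 mm high, a bystander at the back left; origin under its centre.
Mind the look-alikes: they are no part of the job. Leave any white look-alike of the driver alone.

How it is judged:
By the outcome, as a careful person would: the job done as asked, in the order asked, and still so for the second after the job is handed in, while the arm keeps its last pose, push and grip.
It also fails if it takes over 53 s, if anything falls off the work surface, if the arm or the gripper's body presses on something with over 40 N, if the wrist force passes 120 N, or if a joint passes its speed limit or range.

### The arm

A 6-joint arm with a two-finger parallel gripper is mounted at the origin on a cart in front of the work surface, level with it; the furniture and walls round the work are solid. World frame = base frame: x ahead of the robot, y to its left, z up, the work surface at z = 0. Lengths are in mm, angles in rad, forces in N, time in s.
With the tool pointing down it reaches from about 400 to 925 mm from the base axis. Payload 12.5 kg.
Tool frame: the origin (TCP) lies midway between the tips of the shut fingers; the grasp point (between the pads) lies 19 mm behind it; z points along the fingers, y is the line along which they close (so a half turn about z gives the same grasp; the last joint's range is limited). The gripper opens to 95 mm and grips with 3 to 60 N. Pads are 20 mm wide; open, the fingers measure 119 mm over their backs; the gripper's body (75 mm by 180 mm) begins 59 mm behind the grasp point.
Start: joints at [-1.397, 0.491, 1.559, -0, 1.092, -0.106], TCP at [172.625, -600.706, 214.661] pointing down, gripper open.
Joint ranges: [-3.1, 3.1], [-0.84, 2.19], [0.05, 2.79], [-1.13, 4.28], [0.06, 2.93], [-2.69, 2.69]. Speed limits (rad/s): [2.22, 2.22, 2.79, 3.14, 3.14, 3.14].

### API

Orientations are given as [roll, pitch, yaw] about the fixed x, y, z axes, in that order (R = Rz(yaw) Ry(pitch) Rx(roll)).
In Python, from cell import state, read_camera, camera_info, env gives the robot as it stands.
- The arm moves only by the tool move_arm, never from a script. Its argument "commands" is a list of rows, each a list of 3 entries, a list of its own where there are three numbers: the shift along the world's x, y, z in cm, then the turn, a rotation vector about the world's x, y, z in degrees, then the opening, from 0 (shut) to 1 (fully open). A call has 1 to 10 rows; each row shifts and turns the commanded pose from where the row before left it; what a row does not reach is not made up. A row lasts 1/10 s, in which the tool goes at most 50 mm and 8.59 degrees, less where a joint would pass 70% of its speed; a pose out of reach is approached as far as the arm can. A call with a gripper value outside its range is refused whole. The fingers move at their own pace and stop on an object; the grip force is fixed at half the most. Time passes only in rows, so rows that do not move let the fingers close. It gives the time, the measured TCP pose, the force, the opening and the grip force at its end, in the units of the state.
- state(): the state, without advancing time (a new reading comes with each control period).
- read_camera(name): name is "side" or "top" or "wrist"; returns the picture (384x512x3 uint8, blue, green, red); there is no depth.
- camera_info(name): a dict with "K" (3x3 intrinsics, pixels), "cam_to_world" (4x4, takes a point from camera to world coordinates). Camera axes: x right, y down, z forward; pixel columns grow to the right and rows downward; lengths in mm; the calibration is good to about 2 mm. A picture is of the moment at which its call begins: read the wrist's pose just before it. camera_info takes no time and is no camera call; for the wrist camera it gives the pose at the moment of the call.
- env.job_done(): hands the job in; it is judged then, once.
The state is a dict: "t": time; "joints": joint angles; "qvel": joint speeds; "tau": joint torques, N m; "eef_pos": TCP position; "tcp_rot": TCP orientation; "ft_force": force on the tool from outside, world axes, zero at the start; "moment": the same for the moment, N m; "opening": opening from 0.0 (shut) to 1.0 (fully open); "grip_force": force on a finger pad.
Only numpy, scipy, OpenCV 4.12 (cv2) and the standard library are available. Lean on these libraries where they do the work, as an engineer would, in place of code of your own. Each camera call takes 0.05 s, during which the arm holds its last target. There are 200 camera calls.

## Working session

There is one attempt and no reset: what is moved stays moved. The work goes in short steps, Python scripts to look and compute and a tool call to move; the robot and the scene stay as the last step left them, time stands still between calls to the robot, and variables do not carry over. Pictures are saved under pics/ and viewed, at most 10 in all, crops included, and the job is handed in when it is done.

Besides the shell and the picture viewer there is one more tool, called as a command line: name --argument value ..., lists and objects as JSON in quotes. move_arm: Moves the arm, as the interface text tells. Its arguments: {"type":"object","properties":{"commands":{"type":"array"}},"required":["commands"]}

```bash
mkdir -p pics
cat > h.py <<'E'
import numpy as np, cv2
from cell import state, read_camera, camera_info, env
def ray(ci,u,v):
    K=np.array(ci["K"]);T=np.array(ci["cam_to_world"])
    d=T[:3,:3]@np.linalg.inv(K)@[u,v,1]; return T[:3,3],d/np.linalg.norm(d)
def onz(ci,u,v,z):
    o,d=ray(ci,u,v); return o+d*(z-o[2])/d[2]
def tri(c1,p1,c2,p2):
    a,d=ray(c1,*p1);b,e=ray(c2,*p2)
    s=np.linalg.lstsq(np.c_[d,-e],b-a,rcond=None)[0]
    p,q=a+d*s[0],b+e*s[1]; return (p+q)/2,np.linalg.norm(p-q)
def proj(ci,p):
    K=np.array(ci["K"]);T=np.linalg.inv(np.array(ci["cam_to_world"]))
    c=K@(T[:3,:3]@np.array(p)+T[:3,3]); return c[:2]/c[2]
E
python3 - <<'E'
from h import *
s=state();print(s['t'],s['eef_pos'],s['tcp_rot'],s['opening'])
for n in("side","top"):
    im=read_camera(n);cv2.imwrite(f"pics/{n}0.png",im)
    ci=camera_info(n);T=np.array(ci["cam_to_world"]);print(n,T.round(2).tolist(),np.array(ci['K']).tolist())
T=np.array(camera_info("wrist")["cam_to_world"]);print(T.round(2).tolist())
a=cv2.imread("pics/side0.png");b=cv2.imread("pics/top0.png")
cv2.imwrite("pics/s.png",cv2.resize(a,(800,600)));cv2.imwrite("pics/t.png",cv2.resize(b,(800,600)))
E
```

```text
0.0 [ 172.59453299 -600.43691089  214.06587422] [-3.14048082e+00 -1.04694517e-04  2.79821399e-01] 0.9977443142138922
side [[-0.91, -0.27, 0.31, 122.36], [-0.41, 0.56, -0.72, 1032.58], [0.02, -0.78, -0.62, 1042.73], [0.0, 0.0, 0.0, 1.0]] [[462.2605169468891, 0.0, 251.31633337459996], [0.0, 462.2605169468891, 194.54326029323087], [0.0, 0.0, 1.0]]
top [[0.12, -0.97, 0.2, 281.44], [-0.99, -0.12, 0.02, -50.6], [0.0, -0.2, -0.98, 1572.48], [0.0, 0.0, 0.0, 1.0]] [[477.8614540698378, 0.0, 253.81745505406155], [0.0, 477.8614540698378, 193.2593582773952], [0.0, 0.0, 1.0]]
[[0.28, -0.93, -0.22, 234.88], [-0.96, -0.27, -0.06, -581.88], [-0.0, 0.23, -0.97, 383.77], [0.0, 0.0, 0.0, 1.0]]
```

View pics/s.png

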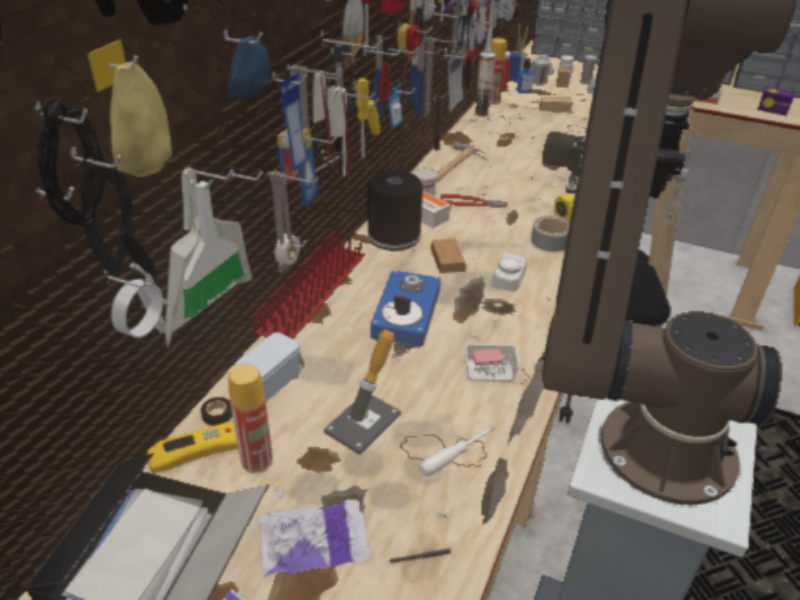

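View pics/t.png

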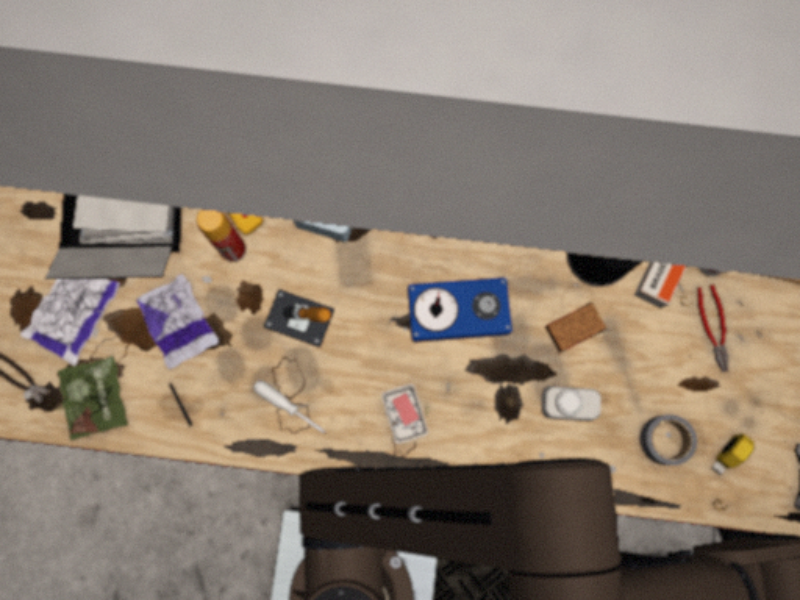

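The side picture (800x600 scale) shows the blue tester near (405,305), with its dial at (402,312) and socket at (412,283). The orange driver runs from (385,340) down to the stand at (363,420), and the white look-alike is at (455,455). The top picture shows the dial at (435,310), the socket at (487,305) and the orange handle at (313,314).

Run:
```python
from h import *
im={n:cv2.imread(f"pics/{n}0.png") for n in("side","top")};ci={n:camera_info(n) for n in im}
def comp(m,u,v,r):
    M=np.zeros_like(m);cv2.circle(M,(u,v),r,255,-1);m=m&M
    n,l,s,c=cv2.connectedComponentsWithStats(m);k=1+np.argmax(s[1:,4]);return (l==k).astype(np.uint8)*255
h={n:cv2.cvtColor(i,cv2.COLOR_BGR2HSV) for n,i in im.items()}
b=comp(cv2.inRange(h["top"],(105,120,50),(125,255,255)),294,198,50)
b=cv2.morphologyEx(b,cv2.MORPH_CLOSE,np.ones((25,25)))
r=cv2.minAreaRect(cv2.findContours(b,0,2)[0][0]);print("tester rect px",r)
P=np.array([onz(ci["top"],*p,50) for p in cv2.boxPoints(r)]);print(P.round(0)); c=P.mean(0)
print("centre",c,[np.linalg.norm(P[i]-P[i-1]).round(1) for i in range(4)])
e=[P[i]-P[i-1] for i in range(4)];L=max(e,key=np.linalg.norm);L=L*np.sign(L[1]);yaw=np.arctan2(-L[0],L[1]);print("yaw",yaw)
ax=np.array([np.cos(yaw),np.sin(yaw),0]);ay=np.array([-np.sin(yaw),np.cos(yaw),0])
o=c*[1,1,0];print("knob",o+50*ay,"socket",o-55*ay)
w=comp(cv2.inRange(h["top"],(0,0,150),(180,70,255)),278,198,20)
w=cv2.fitEllipse(cv2.convexHull(np.vstack(cv2.findContours(w,0,2)[0])));print("dial",w,onz(ci["top"],*w[0],53))
# handle
for n,(u,v,R) in {"top":(201,201,22),"side":(244,226,28)}.items():
    m=comp(cv2.inRange(h[n],(8,140,80),(22,255,255)),u,v,R)
    ys,xs=np.nonzero(m);p=np.c_[xs,ys].astype(float);d=cv2.fitLine(p.astype(np.float32),2,0,.01,.01).ravel()
    t=(p-d[2:])@d[:2];print(n,len(p),d.round(2),d[2:]+t.min()*d[:2],d[2:]+t.max()*d[:2])
for n,(u,v,s) in {"top":(240,200,(100,40)),"side":(250,220,(50,80))}.items():
    cr=im[n][v-s[1]:v+s[1],u-s[0]:u+s[0]];cv2.imwrite(f"pics/c_{n}.png",cr)
A=cv2.resize(cv2.imread("pics/c_top.png"),None,fx=4,fy=4,interpolation=2);B=cv2.resize(cv2.imread("pics/c_side.png"),None,fx=3.5,fy=3.5,interpolation=2)
cv2.imwrite("pics/cc.png",A)
```

```text
tester rect px ((293.79876708984375, 197.533447265625), (35.162925720214844, 63.12335968017578), 85.76361083984375)
[[ 633.  -39.   50.]
 [ 673. -242.   50.]
 [ 558. -261.   50.]
 [ 519.  -61.   50.]]
centre [ 595.78733415 -150.56937965   50.        ] [np.float64(116.1), np.float64(207.0), np.float64(116.5), np.float64(203.9)]
yaw 0.1962213013278171
knob [ 586.0391069  -101.52886512    0.        ] socket [ 606.51038413 -204.51394564    0.        ]
dial ((278.6007080078125, 197.68922424316406), (25.89560890197754, 26.58818817138672), 112.82722473144531) [ 588.28733638 -101.44775251   53.        ]
top 142 [1.0000e+00 8.0000e-02 2.0230e+02 2.0058e+02] [191.8583139  199.72936313] [211.0571603 201.3023223]
side 234 [  0.35  -0.94 242.68 226.6 ] [236.21554891 243.70336274] [248.05341692 212.39834559]
```

View pics/cc.png

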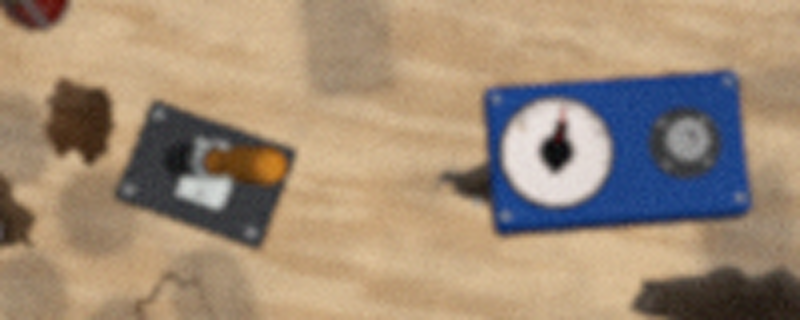

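The crop shows the stand, the orange handle leaning right, and the dial with its pointer tip near (563,108), which is (280.7,187) in the full picture.

Run:
```python
from h import *
t=camera_info("top");s=camera_info("side")
# pointer
im=cv2.imread("pics/top0.png");h=cv2.cvtColor(im,cv2.COLOR_BGR2HSV)
m=(cv2.inRange(h,(0,90,60),(8,255,255))|cv2.inRange(h,(165,90,60),(180,255,255)));ys,xs=np.nonzero(m[180:215,262:296]);print("red",np.c_[xs+262,ys+180].mean(0),len(xs))
k=onz(t,278.6,197.7,53);
p=onz(t,xs.mean()+262,ys.mean()+180,57)
print("pointer",k,p,np.arctan2(*(p-k)[1::-1]),"zero at",.196+np.pi/4)
# handle axis by planes
def pl(ci,a,b):
    o,d=ray(ci,*a);_,e=ray(ci,*b);n=np.cross(d,e);return o,n/np.linalg.norm(n)
o1,n1=pl(t,(191.86,199.73),(211.06,201.30));o2,n2=pl(s,(236.2,243.7),(248.05,212.4))
d=np.cross(n1,n2);d/=np.linalg.norm(d);d*=np.sign(d[2])
def at(z): return np.linalg.solve([n1,n2,[0,0,1]],[n1@o1,n2@o2,z])
print("dir",d,"tilt",np.degrees(np.arccos(d[2])),"az",np.arctan2(-d[1],-d[0]))
for z in(98,98+55*.83,98+100*.83):print(z,at(z).round(1))
print(tri(t,(211.06,201.3),s,(248.05,212.4)),tri(t,(191.86,199.7),s,(236.2,243.7)))
```

```text
red [279.6 193. ] 5
pointer [ 588.25167748 -101.44934304   53.        ] [ 603.25638459 -102.84546629   57.        ] -0.09277855681591846 zero at 0.9813981633974482
dir [-0.1369462  -0.49391655  0.8586572 ] tilt 30.83385417698708 az 1.300324783646949
98 [539.9 173.1  98. ]
143.65 [532.6 146.9 143.6]
181.0 [526.7 125.4 181. ]
(array([531.0867946 , 101.69547046, 173.06548933]), np.float64(4.224039466601297)) (array([539.07198598, 168.91653485, 104.02595608]), np.float64(0.016568535122206633))
```

move_arm --commands '[[[3,3.6,0],[0,0,-1.5],1],[[3,3.6,0],[0,0,-1.5],1],[[3,3.6,0],[0,0,-1.5],1],[[3,3.6,0],[0,0,-1.5],1],[[3,3.6,0],[0,0,-1.5],1],[[3,3.6,0],[0,0,-1.5],1],[[3,3.6,0],[0,0,-1.5],1],[[3,3.6,0],[0,0,-1.5],1],[[3,3.6,0],[0,0,-1.5],1],[[3,3.6,0],[0,0,-1.5],1]]'

```text
t: 1.1
eef_pos: [473.5, -239.0, 214.5]
tcp_rot: [-3.142, 0.0, 0.017]
ft_force: [0.4, -1.6, 0.4]
opening: 1.0
grip_force: 0.0
```

move_arm --commands '[[[3,3.6,0],[0,0,-1.5],1],[[3,3.6,0],[0,0,-1.5],1],[[3,3.6,0],[0,0,-1.5],1],[[2.5,3,0],[0,0,-1.5],1],[[0,0,0],[0,0,0],1],[[0,0,0],[0,0,0],1]]'

```text
t: 1.7
eef_pos: [587.5, -102.1, 214.1]
tcp_rot: [3.142, 0.001, -0.085]
ft_force: [-0.4, -0.1, -0.6]
opening: 0.998
grip_force: 0.0
```

Run:
```python
from h import *
s=state();print(s['t'],s['eef_pos'],s['tcp_rot'],s['joints'])
ci=camera_info("wrist");im=read_camera("wrist");cv2.imwrite("pics/w1.png",im)
import json;json.dump({k:np.array(ci[k]).tolist() for k in("K","cam_to_world")},open("pics/w1.json","w"))
print(proj(ci,(588,-101,80)),proj(ci,(606,-204,66)))
```

```text
1.7 [ 587.52935732 -102.06408901  214.08381396] [ 3.14156813e+00  1.13444775e-03 -8.47202349e-02] [-2.82623305e-01  4.51000305e-01  1.63163637e+00 -2.83239027e-04
  1.06006348e+00  1.37303183e+00]
[264.37067059 180.51301918] [374.39778545 148.86822069]
```

View pics/w1.png

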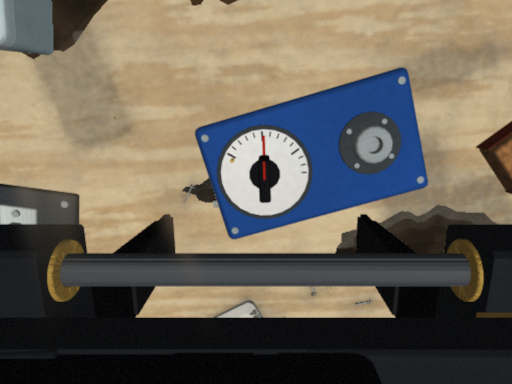

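The wrist picture shows the tester sharply: dial centre about (265,171), red pointer tip (263,134), grip bar from (264,155) to (265,201), zero mark about (232,156), and socket about (375,145).

Run:
```python
from h import *
import json
ci=json.load(open("pics/w1.json"));im=cv2.imread("pics/w1.png");h=cv2.cvtColor(im,cv2.COLOR_BGR2HSV)
b=cv2.inRange(h,(105,120,50),(125,255,255));b[240:]=0;b=cv2.morphologyEx(b,cv2.MORPH_CLOSE,np.ones((5,5)))
c=max(cv2.findContours(b,0,2)[0],key=cv2.contourArea);r=cv2.minAreaRect(c)
P=np.array([onz(ci,*p,50) for p in cv2.boxPoints(r)]);e=[P[i]-P[i-1] for i in range(4)]
L=max(e,key=np.linalg.norm);L*=np.sign(L[1]);yaw=np.arctan2(-L[0],L[1]);o=P.mean(0);ay=np.array([-np.sin(yaw),np.cos(yaw),0])
print("tester",o,yaw,[np.linalg.norm(x).round(1) for x in e],"knob",o+50*ay,"sock",o-55*ay)
g=cv2.inRange(h,(0,0,150),(180,60,255));g[230:]=0;M=np.zeros_like(g);cv2.circle(M,(265,171),52,255,-1);g&=M
el=cv2.fitEllipse(cv2.convexHull(np.vstack(cv2.findContours(g,0,2)[0])));print("dial",el,onz(ci,*el[0],53))
k=onz(ci,*el[0],53)
d=cv2.inRange(h,(0,0,0),(180,255,60));M[:]=0;cv2.circle(M,(375,145),40,255,-1)
dd=cv2.inRange(im,(0,0,0),(130,130,130))&cv2.bitwise_not(b)&M;ed=cv2.fitEllipse(cv2.convexHull(max(cv2.findContours(dd,0,2)[0],key=cv2.contourArea)));print("flange",ed,onz(ci,*ed[0],53))
red=(cv2.inRange(h,(0,120,80),(8,255,255))|cv2.inRange(h,(170,120,80),(180,255,255)));M[:]=0;cv2.circle(M,(265,171),45,255,-1);red&=M
ys,xs=np.nonzero(red);i=ys<150
lo=onz(ci,xs[i].mean(),ys[i].mean(),56);print("ptr",np.arctan2(*(lo-k)[1::-1]), np.linalg.norm(lo-k))
ys2,xs2=np.nonzero(red);v=[onz(ci,xs2[~i].mean(),ys2[~i].mean(),91)-k];print(v, (~i).sum())
```

```text
tester [ 599.46755619 -151.32906443   50.        ] 0.2168273542337857 [np.float64(121.3), np.float64(203.9), np.float64(116.7), np.float64(220.5)] knob [ 588.71093853 -102.49981934   50.        ] sock [ 611.2998356  -205.04123404   50.        ]
dial ((264.1978454589844, 171.89239501953125), (85.96011352539062, 87.32149505615234), 85.59415435791016) [ 590.82437521 -101.04776817   53.        ]
flange ((369.5517578125, 142.55247497558594), (59.52949905395508, 63.68440246582031), 44.33119201660156) [ 610.5303385  -203.44569894   53.        ]
ptr -0.05453472442826041 29.21922703463578
[array([11.13975376, -0.71718251, 38.        ])] 67
```

move_arm --commands '[[[0.25,0.1,-3],[0,0,1.4],0.5],[[0,0,-4],[0,0,0],0.4],[[0,0,-4],[0,0,0],0.4],[[0,0,-3],[0,0,0],0.4],[[0,0,-1.2],[0,0,0],0.4],[[0,0,0],[0,0,0],0.4],[[0,0,0],[0,0,0],0.0],[[0,0,0],[0,0,0],0.0],[[0,0,0],[0,0,0],0.0],[[0,0,0],[0,0,0],0.0]]'

```text
t: 2.75
eef_pos: [590.4, -101.8, 63.6]
tcp_rot: [3.141, -0.001, -0.062]
ft_force: [0.4, 1.1, 0.0]
opening: 0.216
grip_force: 0.0
```

move_arm --commands '[[[0,0,0],[0,0,0],0.0],[[0,0,0],[0,0,0],0.0],[[0,0,0],[0,0,0],0.0],[[0,0,0],[0,0,0],0.0]]'

```text
t: 3.15
eef_pos: [590.3, -101.5, 63.1]
tcp_rot: [-3.142, -0.0, -0.062]
ft_force: [0.4, 3.6, 6.2]
opening: 0.101
grip_force: 30.0
```

move_arm --commands '[[[0,0,0],[0,0,6],0.0],[[0,0,0],[0,0,6],0.0],[[0,0,0],[0,0,6],0.0],[[0,0,0],[0,0,6],0.0],[[0,0,0],[0,0,6],0.0],[[0,0,0],[0,0,6],0.0],[[0,0,0],[0,0,6],0.0],[[0,0,0],[0,0,6],0.0],[[0,0,0],[0,0,6],0.0],[[0,0,0],[0,0,0],0.0]]'

```text
t: 4.15
eef_pos: [590.2, -101.2, 63.0]
tcp_rot: [-3.141, -0.001, 0.884]
ft_force: [-0.8, 4.7, 5.4]
opening: 0.104
grip_force: 30.0
```

```bash
python3 -c "
from h import *
s=state();print(s['tcp_rot'],s['moment'],s['ft_force'],s['opening'])"
```

```text
[-3.14147815e+00 -5.06953333e-04  8.83847417e-01] [0.90785799 0.09898707 0.00156943] [-0.82456839  4.68654586  5.36371853] 0.10387156577840004
```

move_arm --commands '[[[0,0,0],[0,0,2],0.0],[[0,0,0],[0,0,2],0.0],[[0,0,0],[0,0,1],0.0],[[0,0,0],[0,0,0],0.0]]'

```text
t: 4.55
eef_pos: [590.1, -101.1, 63.1]
tcp_rot: [-3.141, -0.001, 0.968]
ft_force: [-0.9, 5.1, 6.2]
opening: 0.108
grip_force: 30.0
```

```bash
python3 -c "
from h import *
s=state();print(s['tcp_rot'],s['moment'],s['ft_force'],s['opening'])"
```

```text
[-3.14146189e+00 -5.05795156e-04  9.68158563e-01] [0.93671874 0.05434775 0.05378349] [-0.89010594  5.12898655  6.18022254] 0.10827977318124651
```

move_arm --commands '[[[0,0,0],[0,0,1.5],0.0],[[0,0,0],[0,0,1.5],0.0],[[0,0,0],[0,0,0],0.0]]'

```text
t: 4.85
eef_pos: [590.1, -101.2, 63.0]
tcp_rot: [-3.141, -0.001, 1.019]
ft_force: [-1.1, 5.2, 6.3]
opening: 0.105
grip_force: 30.4
```

```bash
python3 -c "
from h import *
s=state();print(s['tcp_rot'],s['moment'],s['ft_force'],s['opening'])"
```

```text
[-3.14131651e+00 -8.43546182e-04  1.01932283e+00] [ 0.94728728  0.13742337 -0.61914128] [-1.0918029   5.19048637  6.30851072] 0.10502779477253914
```

move_arm --commands '[[[0,0,0],[0,0,0],0.4],[[0,0,0],[0,0,0],0.4],[[0,0,0],[0,0,0],0.4],[[0,0,2],[0,0,0],0.4],[[0,0,4],[0,0,0],0.6],[[0,0,4.7],[0,0,0],1],[[0,0,4.7],[0,0,0],1],[[0,0,4],[0,0,0],1],[[0,0,0],[0,0,0],1],[[0,0,0],[0,0,0],1]]'

```text
t: 5.85
eef_pos: [590.0, -101.8, 256.9]
tcp_rot: [3.14, -0.0, 1.02]
ft_force: [0.8, 0.3, -0.9]
opening: 0.85
grip_force: 0.0
```

Run:
```python
from h import *
s=state();print(s['eef_pos'],s['tcp_rot'],s['opening'])
ci=camera_info("wrist");im=read_camera("wrist");cv2.imwrite("pics/w2.png",im)
h=cv2.cvtColor(im,cv2.COLOR_BGR2HSV)
k=proj(ci,(590.5,-101,53));print(k)
g=cv2.inRange(h,(0,0,150),(180,60,255));M=np.zeros_like(g);cv2.circle(M,tuple(int(x) for x in k),52,255,-1);g&=M
el=cv2.fitEllipse(cv2.convexHull(np.vstack(cv2.findContours(g,0,2)[0])));c=onz(ci,*el[0],53);print(el,c)
red=(cv2.inRange(h,(0,120,80),(8,255,255))|cv2.inRange(h,(170,120,80),(180,255,255)))&M
ys,xs=np.nonzero(red);w=np.array([onz(ci,x,y,56) for x,y in zip(xs,ys)]);d=np.linalg.norm((w-c)[:,:2],axis=1);lo=w[d>21].mean(0)
a=np.arctan2(*(lo-c)[1::-1]);print(a, .19+np.pi/4-a)
```

```text
[ 590.02668181 -101.80869402  256.91762326] [ 3.14041426e+00 -1.05383856e-04  1.01984210e+00] 0.8497947734962481
[265.2976294  167.67095229]
((264.05279541015625, 166.76544189453125), (76.56331634521484, 77.44884490966797), 81.44163513183594) [589.86637613 -99.43195409  53.        ]
0.9783974735286916 -0.002999310131243327
```

View pics/w2.png

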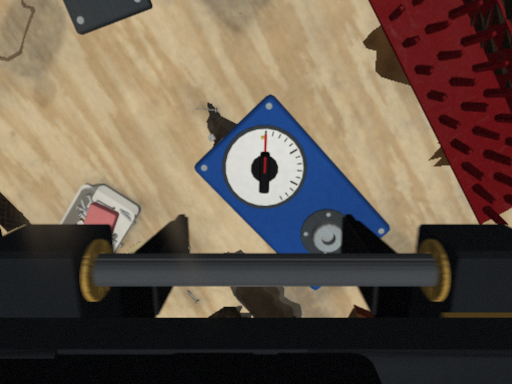

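The pointer tip at (265,133) now lies on the first tick, so the knob is at zero. Next I go above the stand.

move_arm --commands '[[[-0.9,3.8,0],[0,0,3],1],[[-0.9,3.8,0],[0,0,3],1],[[-0.9,3.9,0],[0,0,3],1],[[-0.9,3.9,0],[0,0,3],1],[[-0.9,3.9,0],[0,0,2],1],[[-0.9,3.9,0],[0,0,2],1],[[0,0,0],[0,0,0],1],[[0,0,0],[0,0,0],1]]'

```text
t: 6.7
eef_pos: [535.6, 130.8, 255.2]
tcp_rot: [-3.139, 0.001, 1.301]
ft_force: [-0.9, 0.6, 0.3]
opening: 0.999
grip_force: 0.0
```

Run:
```python
from h import *
import json
s=state();print(s['t'],s['eef_pos'],s['tcp_rot'],s['joints'])
ci=camera_info("wrist");im=read_camera("wrist");cv2.imwrite("pics/w3.png",im)
json.dump({k:np.array(ci[k]).tolist() for k in("K","cam_to_world")},open("pics/w3.json","w"))
h=cv2.cvtColor(im,cv2.COLOR_BGR2HSV);m=cv2.inRange(h,(8,140,80),(22,255,255));n,l,st,c=cv2.connectedComponentsWithStats(m);print(st[st[:,4]>200],proj(ci,(533,147,144)))
```

```text
6.7 [535.60306849 130.77282632 255.20341399] [-3.13947083e+00  1.18592240e-03  1.30064717e+00] [ 1.19804687e-01  3.46389080e-01  1.68582773e+00 -3.23804876e-04
  1.11178921e+00  3.90098916e-01]
[[     0      0    512    384 193102]
 [   245    134     37    102   2793]
 [    47    245     18     57    321]
 [   463    249     21     53    317]] [257.63838477 170.15516999]
```

View pics/w3.png

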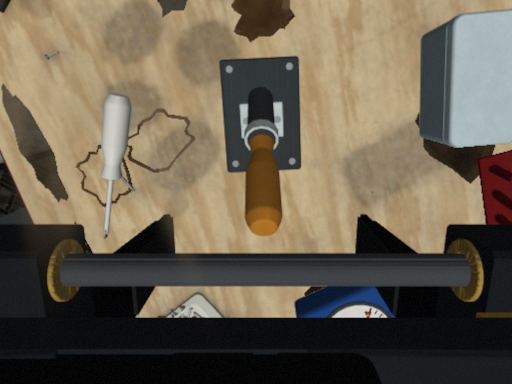

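The picture shows the stand plate with bolts at about (229,70), (289,65), (292,162) and (232,168). The tube rim is at about (262,134), and the handle leads down to its end cap at about (264,220), well aligned with the tool.

Run:
```python
from h import *
import json
ci=json.load(open("pics/w3.json"));im=cv2.imread("pics/w3.png")
B=[onz(ci,*p,12) for p in((229,70),(289,65),(292,162),(232,168))];print(np.round(B,0))
v=(B[0]+B[1]-B[2]-B[3]);yaw=np.arctan2(v[1],v[0]);print("stand yaw",yaw)
h=cv2.cvtColor(im,cv2.COLOR_BGR2HSV);m=cv2.inRange(h,(8,140,80),(22,255,255));m[:,:240]=0;m[:,290:]=0;m[:140]=0
ys,xs=np.nonzero(m);d=cv2.fitLine(np.c_[xs,ys].astype(np.float32),2,0,.01,.01).ravel();print("line",d,ys.max())
f=lambda y:d[2]+(y-d[3])*d[0]/d[1]
M=onz(ci,f(134),134,98);print("mouth",M)
oc=np.array(ci["cam_to_world"])[:3,3]
a=ray(ci,f(145),145)[1];b=ray(ci,f(225),225)[1];n=np.cross(a,b);n/=np.linalg.norm(n)
for y in(yaw,1.30,1.35):
  for t in (32,34):
    t=np.radians(t);u=np.array([-np.cos(y)*np.sin(t),-np.sin(y)*np.sin(t),np.cos(t)])
    print(y.round(3) if y is yaw else y,"off-plane slope deg",np.degrees(np.arcsin(u@n)).round(2),"grip",(M+55*u).round(1),"end",(M+100*u).round(1),proj(ci,M+100*u).round(1),proj(ci,M).round(1))
# side-view check
s=camera_info("side");t=camera_info("top");u=np.array([-np.cos(yaw)*.559,-np.sin(yaw)*.559,.829])
print("side end,base px",proj(s,M+100*u),proj(s,M+10*u),"meas (248,212.4),(236.2,243.7)","top",proj(t,M+100*u),"meas 211,201.3 (silhouette)")
```

```text
[[524. 244.  12.]
 [591. 231.  12.]
 [566. 123.  12.]
 [494. 136.  12.]]
stand yaw 1.3281287919566565
line [2.0397874e-02 9.9979192e-01 2.6307257e+02 1.9058969e+02] 235
mouth [542.93512897 171.17549389  98.        ]
1.328 off-plane slope deg 0.29 grip [535.9 142.9 144.6] end [530.2 119.7 182.8] [262.9 216. ] [261.9 134. ]
1.328 off-plane slope deg 0.26 grip [535.5 141.3 143.6] end [529.5 116.9 180.9] [263.  218.9] [261.9 134. ]
1.3 off-plane slope deg 1.14 grip [535.1 143.1 144.6] end [528.8 120.1 182.8] [260.9 216. ] [261.9 134. ]
1.3 off-plane slope deg 1.16 grip [534.7 141.5 143.6] end [528.  117.3 180.9] [260.9 219. ] [261.9 134. ]
1.35 off-plane slope deg -0.38 grip [536.6 142.7 144.6] end [531.3 119.5 182.8] [264.5 215.9] [261.9 134. ]
1.35 off-plane slope deg -0.44 grip [536.2 141.2 143.6] end [530.7 116.6 180.9] [264.7 218.9] [261.9 134. ]
side end,base px [247.0930953  213.79884051] [235.89119301 242.17778534] meas (248,212.4),(236.2,243.7) top [205.58991053 200.01871403] meas 211,201.3 (silhouette)
```

move_arm --commands '[[[0,0.55,-3],[0,0,1],1],[[0,0.5,-3.5],[0,0,1],1],[[0,0,-3.5],[0,0,0],0.8],[[0,0,-2.8],[0,0,0],0.6],[[0,0,0],[0,0,0],0.5],[[0,0,0],[0,0,0],0.4],[[0,0,0],[0,0,0],0],[[0,0,0],[0,0,0],0],[[0,0,0],[0,0,0],0],[[0,0,0],[0,0,0],0]]'

```text
t: 7.75
eef_pos: [536.3, 140.8, 129.3]
tcp_rot: [3.14, -0.0, 1.334]
ft_force: [-0.3, -0.7, 0.0]
opening: 0.382
grip_force: 0.0
```

move_arm --commands '[[[0,0,0],[0,0,0],0],[[0,0,0],[0,0,0],0]]'

```text
t: 7.95
eef_pos: [536.0, 140.8, 128.9]
tcp_rot: [-3.142, 0.0, 1.334]
ft_force: [-1.2, -0.4, 3.9]
opening: 0.279
grip_force: 29.8
```

move_arm --commands '[[[-0.13,-0.53,0.84],[0,0,0],0],[[-0.13,-0.53,0.84],[0,0,0],0],[[0,0,0],[0,0,0],0]]'

```text
t: 8.25
eef_pos: [533.9, 129.5, 146.9]
tcp_rot: [3.14, -0.0, 1.333]
ft_force: [-0.7, 0.2, 0.3]
opening: 0.28
grip_force: 29.8
```

move_arm --commands '[[[-0.13,-0.53,0.84],[0,0,0],0],[[-0.2,-0.8,1.26],[0,0,0],0],[[-0.2,-0.8,1.26],[0,0,0],0],[[-0.2,-0.8,1.26],[0,0,0],0],[[-0.2,-0.8,1.26],[0,0,0],0],[[-0.2,-0.8,1.26],[0,0,0],0],[[-0.2,-0.8,1.26],[0,0,0],0],[[0,0,2],[0,0,0],0],[[0,0,3],[0,0,0],0],[[0,0,0],[0,0,0],0]]'

```text
t: 9.25
eef_pos: [521.3, 76.5, 283.4]
tcp_rot: [3.136, -0.001, 1.334]
ft_force: [-0.3, -0.1, -1.0]
opening: 0.281
grip_force: 29.8
```

Run:
```python
from h import *
s=state();print(s['t'],s['eef_pos'],s['tcp_rot'],s['joints'],s['opening'])
im=read_camera("side");cv2.imwrite("pics/s4.png",im);cv2.imwrite("pics/s4c.png",cv2.resize(im[130:290,150:350],(800,640))[:600])
```

```text
9.25 [521.30071811  76.53192482 283.35152408] [ 3.13588837e+00 -1.49961474e-03  1.33381023e+00] [ 2.03668153e-02  2.80621576e-01  1.70567952e+00 -1.81008719e-06
  1.14939344e+00  2.57357922e-01] 0.28137570583256466
```

View pics/s4c.png

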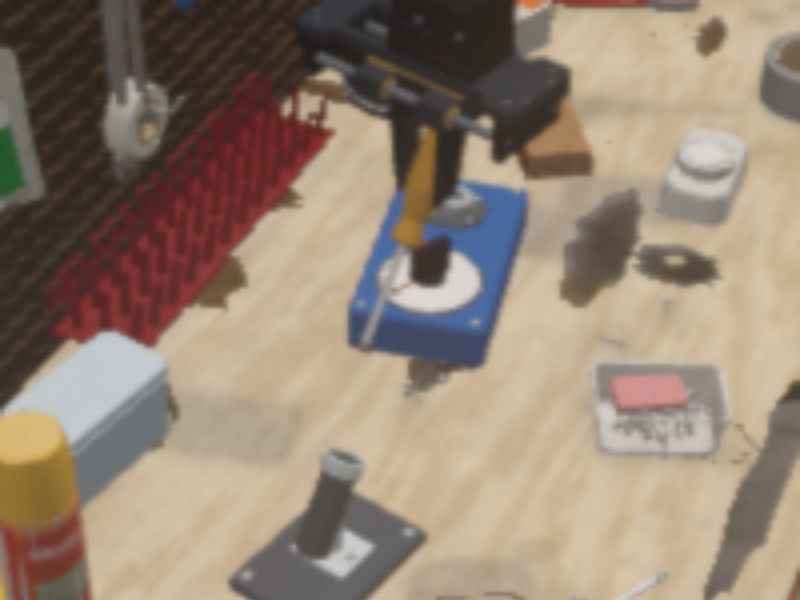

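The driver is clear of the stand: handle near (415,190), tip near (365,345) in the crop. I now turn it upright.

move_arm --commands '[[[0,-2,0],[-6.6,1.6,0],0],[[0,-2,0],[-6.6,1.6,0],0],[[0,-2,0],[-6.6,1.6,0],0],[[0,-2,0],[-6.6,1.6,0],0],[[0,-2,0],[-6.6,1.6,0],0],[[0,0,0],[0,0,0],0],[[0,0,0],[0,0,0],0]]'

```text
t: 10.0
eef_pos: [520.0, -22.5, 278.6]
tcp_rot: [-3.139, 0.59, 1.336]
ft_force: [-0.5, -0.3, -0.8]
opening: 0.282
grip_force: 29.8
```

```bash
cat >> h.py <<'E'
from scipy.spatial.transform import Rotation as R
def rel():
    u=np.array([-np.cos(1.33)*.559,-np.sin(1.33)*.559,.829]);R0=R.from_euler('xyz',[3.1416,0,1.334])
    g=np.array([535.6,141.4,143.6]);T0=np.array([536,140.8,128.9])
    return R0.inv().apply(g-135*u-T0),R0.inv().apply(u)
def tip():
    s=state();r=R.from_euler('xyz',s['tcp_rot']);a,b=rel();return s['eef_pos']+r.apply(a),r.apply(b)
E
python3 - <<'E'
from h import *
s=state();print(s['t'],s['eef_pos'],s['tcp_rot'],s['joints'],s['ft_force'])
t,u=tip();print(t,u)
E
```

```text
10.0 [520.04361437 -22.50882174 278.56197284] [-3.13874329  0.58962252  1.33566791] [ 0.10404926  0.39406743  1.67418532 -0.5681305   1.33699708  0.54986989] [-0.45494876 -0.27821823 -0.80213062]
[521.66729924 -13.567563   155.52861164] [-7.32330961e-04 -3.57227134e-03  9.99854341e-01]
```

move_arm --commands '[[[1.5,-3.2,0],[0,0,0],0],[[1.5,-3.2,0],[0,0,0],0],[[1.5,-3.2,0],[0,0,0],0],[[1.5,-3.2,0],[0,0,0],0],[[1.5,-3.2,0],[0,0,0],0],[[1.4,-3,0],[0,0,0],0],[[0,0,0],[0,0,0],0],[[0,0,0],[0,0,0],0],[[0,0,0],[0,0,0],0]]'

```text
t: 10.9
eef_pos: [608.9, -212.3, 279.7]
tcp_rot: [-3.141, 0.591, 1.334]
ft_force: [0.1, 0.4, -0.4]
opening: 0.283
grip_force: 29.8
```

Run:
```python
from h import *
import json
s=state();print(s['t'],s['eef_pos'],s['tcp_rot'],s['joints'])
t,u=tip();print(t,u)
out=[]
for n in("side","wrist"):
    ci=camera_info(n);json.dump({k:np.array(ci[k]).tolist() for k in("K","cam_to_world")},open(f"pics/{n}5.json","w"))
    im=read_camera(n);cv2.imwrite(f"pics/{n}5.png",im)
    p=proj(ci,t);q=proj(ci,t+150*u);k=proj(ci,(610.5,-203.5,66));print(n,p,q,k)
    if n=="side": x,y=int(p[0])-40,int(p[1])-60;out.append(cv2.resize(im[y:y+100,x:x+80],(400,500),interpolation=2));print(x,y)
    else: out.append(cv2.resize(im,(400,300)))
A=np.zeros((500,800,3),np.uint8);A[:,:400]=out[0];A[:300,400:]=out[1];cv2.imwrite("pics/v5.png",A)
```

```text
10.9 [ 608.89804499 -212.25645461  279.72451835] [-3.14147302  0.59125455  1.33430348] [-0.20235755  0.50723615  1.47584324 -0.62732854  1.25019133  0.26581866]
[ 610.74473123 -203.5753598   156.67567126] [-0.00255521 -0.0014562   0.99985666]
side [264.35641571 157.67188466] [266.18943693 119.09033055] [263.47763168 178.91345018]
224 97
wrist [265.40177116  93.15824225] [265.05770973 275.06403149] [265.01595826  39.38052545]
```

View pics/v5.png

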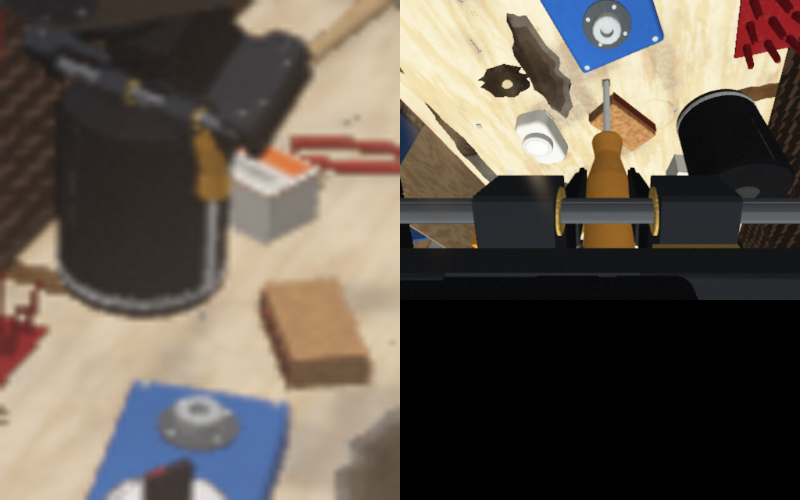

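The left side view shows the blade ending near (210,265) in the crop, about (266,150) in the full picture. In the wrist view the tip is near (262,102) and the socket mouth near (265,42). The tip seems several mm from the prediction, so I triangulate it.

```bash
cat > m.py <<'E'
from h import *
import json,sys
N=sys.argv[1]
C={n:json.load(open(f"pics/{n}{N}.json")) for n in("side","wrist")};I={n:cv2.imread(f"pics/{n}{N}.png") for n in C}
t,u=tip();L={}
for n in C:
    h=cv2.cvtColor(I[n],cv2.COLOR_BGR2HSV);m=cv2.inRange(h,(8,140,60),(22,255,255))
    p=proj(C[n],t+110*u);M=np.zeros_like(m);cv2.circle(M,tuple(int(x) for x in p),22 if n=="side" else 75,255,-1);m&=M
    if n=="wrist": m[225:]=0   # only handle part before the finger rod
    k,l,s,c=cv2.connectedComponentsWithStats(m);m=l==1+np.argmax(s[1:,4])
    ys,xs=np.nonzero(m);f=cv2.fitLine(np.c_[xs,ys].astype(np.float32),2,0,.01,.01).ravel();L[n]=f
    print(n,"handle px",m.sum(),"rows",ys.min(),ys.max(),"line",f.round(3),"pred dir",((proj(C[n],t)-proj(C[n],t+100*u))).round(1))
    x=lambda y:f[2]+(y-f[3])*f[0]/f[1]
    r=range(ys.max()+1,ys.max()+32) if n=="side" else range(ys.min()-1,75,-1)
    for y in r:
        w=3 if n=="side" else 8
        xc=int(round(x(y)));g=I[n][y,xc-w:xc+w+1].max(1);print(y,xc,g.tolist())
E
python3 m.py 5
```

```text
side handle px 66 rows 123 136 line [1.25000e-01 9.92000e-01 2.65470e+02 1.30288e+02] pred dir [-1.2 25.2]
137 266 [54, 67, 96, 124, 101, 75, 85]
138 266 [51, 57, 91, 132, 102, 65, 83]
139 267 [59, 94, 133, 102, 64, 91, 139]
140 267 [61, 95, 131, 93, 63, 93, 142]
141 267 [60, 96, 131, 91, 63, 97, 145]
142 267 [61, 97, 129, 92, 69, 120, 174]
143 267 [62, 95, 129, 93, 80, 146, 201]
144 267 [62, 96, 129, 97, 82, 150, 210]
145 267 [63, 98, 126, 84, 82, 153, 213]
146 267 [69, 104, 124, 82, 82, 155, 215]
147 268 [106, 125, 82, 82, 154, 213, 217]
148 268 [107, 124, 83, 84, 155, 213, 216]
149 268 [106, 123, 86, 99, 169, 212, 216]
150 268 [106, 118, 88, 109, 172, 210, 213]
151 268 [119, 120, 104, 135, 175, 209, 212]
152 268 [121, 122, 108, 144, 187, 209, 211]
153 268 [122, 125, 118, 146, 203, 210, 211]
154 268 [129, 124, 120, 167, 205, 209, 211]
155 269 [122, 162, 200, 207, 209, 212, 214]
156 269 [158, 195, 204, 206, 208, 211, 213]
157 269 [189, 200, 201, 203, 204, 207, 210]
158 269 [194, 199, 202, 206, 210, 211, 211]
159 269 [196, 203, 206, 209, 211, 212, 214]
160 269 [197, 203, 207, 210, 21
[... 8184 characters left out ...]
221, 224, 226, 228, 228, 228, 228, 228, 228, 227]
82 268 [188, 185, 176, 171, 169, 205, 219, 219, 218, 225, 228, 228, 229, 228, 229, 228, 229]
81 268 [198, 195, 187, 186, 182, 177, 171, 176, 206, 224, 227, 229, 228, 226, 227, 228, 228]
80 268 [202, 202, 200, 196, 192, 188, 181, 176, 173, 173, 213, 228, 228, 224, 226, 229, 229]
79 268 [202, 201, 204, 203, 201, 198, 192, 189, 182, 176, 173, 177, 185, 212, 227, 228, 230]
78 268 [202, 201, 201, 202, 202, 201, 201, 198, 192, 187, 185, 178, 173, 176, 181, 220, 230]
77 268 [202, 201, 202, 201, 202, 201, 202, 201, 200, 197, 191, 190, 186, 182, 178, 176, 181]
76 268 [201, 201, 200, 201, 200, 201, 202, 199, 200, 198, 198, 198, 193, 190, 186, 183, 178]
```

```bash
cat > f.py <<'E'
from h import *
import json
from scipy.optimize import least_squares
W,S=[json.load(open(f"pics/{n}5.json")) for n in("wrist","side")]
t,u=tip();r=R.from_euler('xyz',state()['tcp_rot']);y=r.apply([0,1,0]);x=np.cross(y,u)
print("pred J",proj(W,t+81*u),proj(S,t+81*u))
def mod(p):
    a=R.from_rotvec(y*p[0]+x*p[1]).apply(u);g=t+135*u+p[2]*u+p[3]*y;return g-135*a,a
def res(p):
    T,a=mod(p);return np.r_[proj(W,T)-[263.5,102],proj(W,T+81*a)-[264.8,166.5],(proj(S,T+81*a)-[265.9,136.7])*1.0,p[1]*50,p[3]*.3]
f=least_squares(res,[0,0,0,0]);T,a=mod(f.x);print(np.degrees(f.x[:2]),f.x[2:],f.fun.round(2));print("tip",T,"axis",a,"tilt",np.degrees(np.arccos(a[2])),"pred tip side",proj(S,T))
print("rel",r.inv().apply(T-state()['eef_pos']).round(2).tolist(),r.inv().apply(a).round(4).tolist())
E
python3 f.py
```

```text
pred J [265.510542   168.71890818] [265.24711846 137.40001792]
[-4.8909048  -0.66282218] [-6.4733552   0.13261522] [ 0.28 -0.15 -0.09  0.5   0.2   1.81 -0.58  0.04]
tip [ 606.87462792 -214.30880704  150.78480449] axis [0.02862513 0.07936176 0.99629529] tilt 4.933426359813173 pred tip side [266.53000933 157.80758784]
rel [69.75, -1.64, 108.6] [-0.4863, 0.0093, -0.8736]
```

move_arm --commands '[[[0,0,0],[0,0,8.3],0],[[0,0,0],[0,0,8.3],0],[[0,0,0],[0,0,8.3],0],[[0,0,0],[0,0,8.3],0],[[0,0,0],[0,0,8.3],0],[[0,0,0],[0,0,8.3],0],[[0,0,0],[0,0,8.3],0],[[0,0,0],[0,0,8.3],0],[[0,0,0],[0,0,8.3],0],[[0,0,0],[0,0,8.3],0]]'

```text
t: 12.0
eef_pos: [608.1, -210.8, 278.1]
tcp_rot: [3.14, 0.58, 2.638]
ft_force: [-0.1, 0.2, -0.5]
opening: 0.282
grip_force: 29.8
```

move_arm --commands '[[[0,0,-2],[0,0,8.3],0],[[0,0,-2],[0,0,8.3],0],[[0,0,0],[0,0,0],0],[[0,0,0],[0,0,0],0]]'

```text
t: 12.4
eef_pos: [607.9, -209.7, 254.6]
tcp_rot: [3.135, 0.569, 2.789]
ft_force: [0.0, -0.1, -0.9]
opening: 0.281
grip_force: 29.8
```

Run:
```python
from h import *
import json
s=state();print(s['t'],s['eef_pos'],s['tcp_rot'],s['joints'])
r=R.from_euler('xyz',s['tcp_rot']);T=s['eef_pos']+r.apply([69.75,-1.64,108.6]);a=r.apply([-.4863,.0093,-.8736])
t,u=tip();print("nom",t,u,"fit",T,a)
for n in("side","wrist"):
    ci=camera_info(n);json.dump({k:np.array(ci[k]).tolist() for k in("K","cam_to_world")},open(f"pics/{n}6.json","w"))
    im=read_camera(n);cv2.imwrite(f"pics/{n}6.png",im)
    for q,b in((t,u),(T,a)):print(n,"tip",proj(ci,q),"J",proj(ci,q+81*b),"end",proj(ci,q+181*b))
    if n=="side":cv2.imwrite("pics/v6.png",cv2.resize(im[100:200,200:320],(720,600),interpolation=2))
```

```text
12.4 [ 607.9070406  -209.65401083  254.63763423] [3.13496984 0.56949733 2.78893684] [-0.46279848  0.31262317  1.87039165  0.1708719   0.39766359 -1.82147064]
nom [ 597.21430037 -205.27449071  131.81143369] [ 0.01964981 -0.0154713   0.99954816] fit [ 607.42117508 -210.45630342  125.5607875 ] [-0.05652714  0.02454891  0.99797454]
side tip [267.87348286 164.35050452] J [268.57687164 144.19040842] end [269.5085645  117.48680129]
side tip [265.67336309 164.34303801] J [267.61400916 145.24289387] end [270.19931585 119.7978983 ]
wrist tip [263.90755452  92.70874033] J [263.26754975 168.32610557] end [261.76485448 345.87143374]
wrist tip [262.15036502 101.5248626 ] J [262.54740777 166.62367462] end [263.5136367  325.04579946]
```

View pics/v6.png

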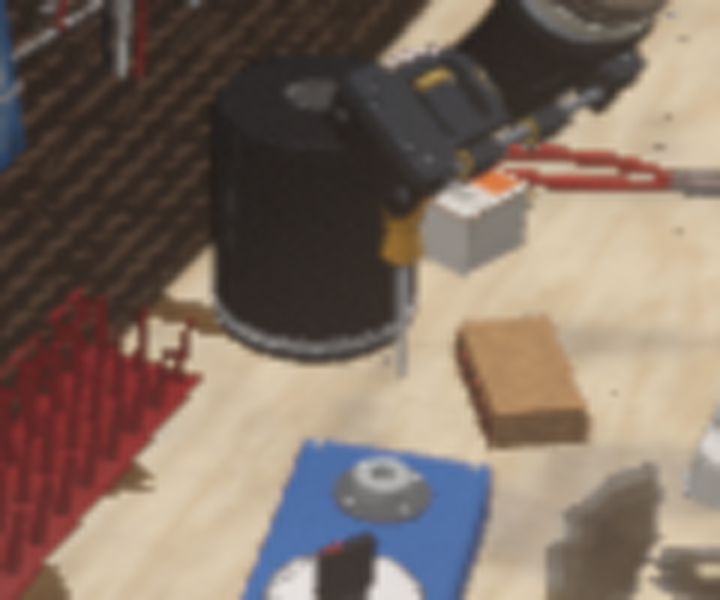

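Tip at crop (401,376), about (266.8,162.7) in the full picture; blade top at (403,264), about (267.2,144). The blade looks almost vertical in this view.

Run:
```python
from h import *
g=cv2.imread("pics/side6.png").max(2)
for y in range(140,168,1):print(y,g[y,260:275].tolist())
w=cv2.cvtColor(cv2.imread("pics/wrist6.png"),cv2.COLOR_BGR2GRAY)
for y in list(range(95,108))+[120,140,160,166,170]:print(y,w[y,254:276].tolist())
```

```text
140 [48, 49, 52, 76, 122, 142, 142, 136, 131, 139, 148, 146, 146, 146, 147]
141 [48, 50, 53, 87, 137, 145, 142, 136, 132, 137, 146, 145, 145, 146, 146]
142 [50, 51, 54, 88, 137, 142, 141, 135, 131, 137, 151, 150, 148, 146, 146]
143 [49, 49, 52, 62, 93, 122, 136, 132, 127, 144, 182, 181, 171, 155, 148]
144 [50, 51, 51, 52, 59, 76, 99, 111, 101, 150, 207, 211, 206, 190, 169]
145 [51, 51, 51, 51, 53, 67, 99, 115, 96, 153, 213, 217, 214, 211, 204]
146 [51, 52, 51, 52, 53, 69, 103, 120, 98, 154, 214, 218, 216, 214, 211]
147 [51, 51, 51, 53, 54, 69, 104, 121, 98, 153, 213, 217, 215, 212, 211]
148 [51, 52, 52, 53, 54, 70, 105, 121, 99, 155, 213, 216, 214, 213, 213]
149 [52, 52, 54, 53, 55, 69, 104, 121, 112, 168, 212, 215, 215, 214, 213]
150 [52, 52, 54, 53, 55, 69, 105, 124, 122, 172, 209, 213, 214, 214, 213]
151 [53, 51, 53, 53, 55, 70, 106, 136, 156, 176, 208, 212, 212, 213, 213]
152 [53, 54, 54, 54, 56, 70, 106, 134, 154, 187, 208, 211, 212, 214, 215]
153 [52, 53, 54, 57, 64, 81, 114, 129, 153, 203, 210, 211, 212, 214, 216]
154 [56, 59, 59, 73, 101, 114, 130, 147, 182, 205, 209, 211, 21
[... 2350 characters left out ...]
 101, 103, 101, 102]
107 [103, 103, 100, 104, 119, 120, 172, 189, 174, 155, 138, 132, 138, 125, 99, 99, 101, 100, 99, 102, 100, 103]
120 [227, 226, 212, 161, 107, 111, 180, 191, 178, 158, 141, 133, 135, 141, 193, 215, 220, 225, 227, 226, 228, 227]
140 [236, 235, 236, 236, 234, 230, 215, 193, 179, 164, 147, 135, 132, 139, 158, 213, 229, 231, 232, 233, 233, 234]
160 [233, 233, 234, 234, 234, 229, 212, 194, 182, 168, 150, 137, 131, 137, 139, 196, 226, 229, 229, 229, 229, 229]
166 [231, 235, 236, 237, 236, 232, 215, 194, 183, 168, 151, 137, 134, 133, 141, 182, 227, 234, 232, 232, 231, 232]
170 [169, 121, 111, 116, 118, 120, 122, 121, 117, 115, 111, 111, 106, 104, 101, 98, 97, 95, 93, 90, 87, 99]
```

```bash
cat > f6.py <<'E'
from h import *
import json
from scipy.optimize import least_squares
W,S=[json.load(open(f"pics/{n}6.json")) for n in("wrist","side")]
t,u=tip();s=state();r=R.from_euler('xyz',s['tcp_rot']);y=r.apply([0,1,0]);x=np.cross(y,u);th=np.linspace(0,6.283,40)
def rim(ci,c,rad,a,sg):
    e=np.cross(a,[1,0,0]);e/=np.linalg.norm(e);f=np.cross(a,e)
    P=np.array([proj(ci,c+rad*(np.cos(k)*e+np.sin(k)*f)) for k in th]);v=P[:,1].max() if sg>0 else P[:,1].min();return np.array([proj(ci,c)[0],v])
def mod(p):return t+p[:3],R.from_rotvec(y*p[3]+x*p[4]).apply(u)
def res(p,rn):
    T,a=mod(p);J=T+81*a
    return np.r_[(rim(W,T,3,a,-1)-[264,101.7])/2,(rim(W,J,rn,a,-1)-[264.9,167.7])/2,(rim(S,T,3,a,1)-[266.5,162.8])/.5,(rim(S,J,rn,a,1)-[267,143.6])/.5]
for rn in(4,9):
    f=least_squares(lambda p:res(p,rn),np.zeros(5));T,a=mod(f.x);print(rn,"tip",T.round(1),"axis",a.round(3),"d",f.x[:3].round(1),np.degrees(f.x[3:]).round(1),f.fun.round(1))
    print(" grip dist to expected grasp pt", (T+135*a-(s['eef_pos']-19*r.apply([0,0,1]))).round(1), "rel",r.inv().apply(T-s['eef_pos']).round(2).tolist(),r.inv().apply(a).round(4).tolist())
E
python3 f6.py
```

```text
4 tip [ 605.1 -208.9  134.7] axis [-0.038  0.034  0.999] d [ 7.5 -3.7  2.6] [-4.  -1.5] [-0.5 -0.1  0.4  1.2 -0.6  0.6  1.4  0.8]
 grip dist to expected grasp pt [ 1.5  1.8 -1.5] rel [67.54, -1.15, 99.57] [-0.4994, 0.0245, -0.8659]
9 tip [ 604.1 -207.9  136.7] axis [-0.003  0.008  1.   ] d [ 6.5 -2.7  4.5] [-1.6 -0.8] [-0.1 -0.1  0.1  0.7 -0.2  0.   0.6  0.7]
 grip dist to expected grasp pt [ 5.2 -0.8  0.7] rel [67.56, -0.5, 97.21] [-0.5355, 0.0116, -0.8443]
```

move_arm --commands '[[[0.6,0.45,0],[0,0,0],0],[[0,0,-1.5],[0,0,0],0],[[0,0,-1.2],[0,0,0],0],[[0,0,-0.8],[0,0,0],0],[[0,0,0],[0,0,0],0],[[0,0,0],[0,0,0],0]]'

```text
t: 13.1
eef_pos: [614.1, -205.4, 219.3]
tcp_rot: [3.136, 0.569, 2.793]
ft_force: [0.6, 0.3, -0.9]
opening: 0.283
grip_force: 29.8
```

Run:
```python
from h import *
import json
s=state();print(s['t'],s['eef_pos'],s['tcp_rot'],s['ft_force'])
r=R.from_euler('xyz',s['tcp_rot']);T=s['eef_pos']+r.apply([67.55,-.8,98.4]);print("tip",T,r.apply([-.5355,.0116,-.8443]))
out=[]
for n in("side","wrist"):
    ci=camera_info(n);json.dump({k:np.array(ci[k]).tolist() for k in("K","cam_to_world")},open(f"pics/{n}7.json","w"))
    im=read_camera(n);cv2.imwrite(f"pics/{n}7.png",im)
    print(n,"tip",proj(ci,T),"mouth",proj(ci,(610.7,-204,66)),"30 above",proj(ci,(610.7,-204,96)))
    out.append(cv2.resize(im[140:200,240:290],(500,600),interpolation=2) if n=="side" else cv2.resize(im[20:140,235:295],(300,600),interpolation=2))
cv2.imwrite("pics/v7.png",np.hstack(out))
```

```text
13.1 [ 614.14283808 -205.42607395  219.3178622 ] [3.13604235 0.56944778 2.79271897] [ 0.57292276  0.30015726 -0.85468636]
tip [ 610.45217034 -204.35369673  100.02229867] [-0.00162962  0.0079497   0.99983571]
side tip [263.92840907 171.0025415 ] mouth [263.48091254 178.82401076] 30 above [263.78329455 171.96836495]
wrist tip [263.44213182 104.41848015] mouth [263.89018131  81.78264924] 30 above [263.98172206 101.64413129]
```

View pics/v7.png

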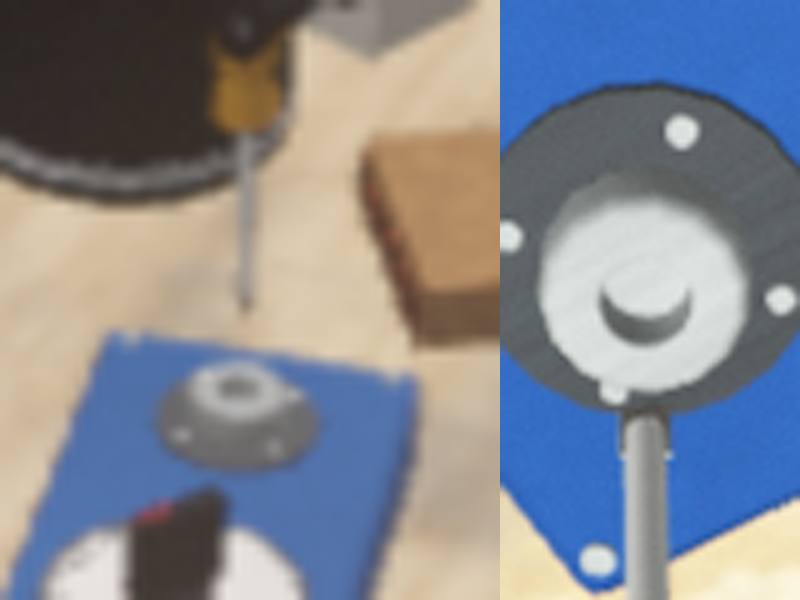

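Side view: tip at about (264.5,170.8), socket mouth at (263.9,178.6). Wrist view: the tip is in line with the mouth, both at column 264. The driver is centred and about 34 mm above, so I lower it slightly.

move_arm --commands '[[[0,0,-0.35],[0,0,0],0],[[0,0,0],[0,0,0],0],[[0,0,0],[0,0,0],0],[[0,0,0],[0,0,0],0],[[0,0,0],[0,0,0],0],[[0,0,0],[0,0,0],0]]'

```text
t: 13.8
eef_pos: [614.0, -205.4, 215.8]
tcp_rot: [3.136, 0.57, 2.793]
ft_force: [-0.2, 0.4, -0.4]
opening: 0.281
grip_force: 29.8
```

Run:
```python
from h import *
s=state();r=R.from_euler('xyz',s['tcp_rot']);print(s['t'],s['eef_pos'],np.abs(s['qvel']).max(),s['eef_pos']+r.apply([67.55,-.8,98.4]))
print(env.job_done())
```

```text
13.8 [ 613.97505871 -205.43552806  215.81620077] 0.0010028539198096553 [ 610.3025998  -204.38062901   96.51991946]
the job is handed in; nothing more can be done
None
```

I handed the job in at 13.8 s: the peak pointer is back at its zero stop, and the arm is holding the orange screwdriver still, upright to within about 2°, with its tip about 30 mm above the middle of the socket.

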